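Set an aluminium plate on end in the bench vice

TASK

The aluminium plate lying aslant against the wood offcut is to have its end drilled: stand it upright on one of its short ends (either one) on the slideways of the blue vice, between the open jaws, flat against the fixed jaw and not sticking out past the ends of the jaws. Then slide the moving jaw up by its black knob until the plate is held snugly, upright between both jaws, and let go. Leave the oil bottle, the tape measure and the jar of washers where they stand.

Things in the scene. Friction and masses are not known exactly. Their poses are not given: they have to be found in the camera images.
- plate: Bare aluminium plate 110 x 60 x 12 mm (x, y, z), 0.21 kg, an 8 mm hole in each corner, ends alike. Origin at its centre. At first aslant, about 34 degrees from level: its -x end on the bench on the robot's side, its underside on the top edge of the offcut's near end, its +x end up and away from the robot. The offcut is narrower: fingertips have room beside and below its long sides.
- offcut: Loose small brown wood offcut, 45 x 80 x 38 mm (x, y, z), under the plate, its y axis along the plate's length; origin at the centre of its underside. It may be moved. Between offcut and vice stand a dark and a teal case, stacked, their top 200 mm above the bench: carry the plate over them.
- vise: Blue quick-slide vice bolted to the bench, base 182 x 94 mm. Origin on the bench; x level along the slide from the moving jaw (robot's side) to the fixed jaw (far side), y along the jaws, z up. The dark slideways, on which work stands, are 30 mm above the bench; both jaws are 90 mm wide and rise to 62 mm above the bench. Fixed jaw 31 mm thick.
- vise_seat (a point): Point on the slideways (30 mm above the bench) at the foot of the fixed jaw's steel face, midway along the jaws; axes as the vice's (x into the fixed jaw). The face of the fixed jaw is the plane x = 0 here. The plate held rightly has its centre at about x = -6 mm, y = 0, z = 55 mm from this point.
- vise_jaw (a joint): Gap in m between the steel faces of fixed and moving jaw (0 = shut, at most 0.066; 36 to 50 mm at the start; 12 mm when closed on the plate). The jaw slides with about 5 N of friction and stays where it is left; pushing the knob along the vice's +x closes it.
- vise_knob (a point): Centre of the upright round black knob on the tail of the moving jaw, 76 mm above the bench; moves with the jaw, 64 mm behind the moving jaw's face. The knob is 26 mm in diameter and reaches from 58 to 90 mm above the bench, on a 14 mm stem; the tail beneath it tops out at 48 mm above the bench.
- oil_bottle: Red oil bottle with white nozzle, 53 mm across, 160 mm high, standing beyond the vice; origin at the centre of its underside. Bystander.
- tape_measure: Yellow tape measure, 40 x 87 x 68 mm, standing behind the toolboxes; origin at the centre of its underside. Bystander.
- jar_washers: Grey jar with light lid, 63 mm across, 76 mm high, to the left of the offcut; origin at the centre of its underside. Bystander.

How it is judged (in metres and radians):
At the end, for the whole second after the job is handed in: Plate at rest on a short end on the slideways (centre 51 to 59 mm above them), within 0.07 rad of upright, centre 2 to 10 mm in front of the fixed jaw's face and at most 15 mm off the middle of the jaws; gap between the jaws 9.5 to 14.5 mm (angle between the x axis of plate and the z axis of vise_seat, either way round below 0.07 rad and x of plate in the frame of vise_seat between -0.01 and -0.002 m and y of plate in the frame of vise_seat between -0.015 and 0.015 m and z of plate in the frame of vise_seat between 0.051 and 0.059 m and value of joint vise_jaw between 0.0095 and 0.0145 m and linear speed of plate below 0.02 m/s and angular speed of plate below 0.2 rad/s); the robot touches nothing.
It fails at once if the oil bottle is pushed more than 30 mm or tipped over (distance of oil_bottle from where it was at the start of the episode above 0.03 m or angle between oil_bottle's own z axis and vertical above 0.4 rad).
It fails at once if the tape measure is pushed more than 30 mm or tipped over (distance of tape_measure from where it was at the start of the episode above 0.03 m or angle between tape_measure's own z axis and vertical above 0.4 rad).
It fails at once if the jar washers is pushed more than 30 mm or tipped over (distance of jar_washers from where it was at the start of the episode above 0.03 m or angle between jar_washers's own z axis and vertical above 0.4 rad).
It also fails if it takes over 64 s, if anything falls off the work surface, if the arm or the gripper's body presses on something with over 40 N, if the wrist force passes 120 N, or if a joint passes its speed limit or range.

ROBOT

A 6-joint arm with a two-finger parallel gripper is mounted at the origin on a cart in front of the work surface, level with it; the furniture and walls round the work are solid. World frame = base frame: x ahead of the robot, y to its left, z up, the work surface at z = 0. Lengths are in mm, angles in rad, forces in N, time in s.
With the tool pointing down it reaches from about 400 to 925 mm from the base axis. Payload 12.5 kg.
Tool frame: the origin (TCP) lies midway between the tips of the shut fingers; the grasp point (between the pads) lies 19 mm behind it; z points along the fingers, y is the line along which they close (so a half turn about z gives the same grasp; the last joint's range is limited). The gripper opens to 95 mm and grips with 3 to 60 N. Pads are 20 mm wide; open, the fingers measure 119 mm over their backs; the gripper's body (75 mm by 180 mm) begins 59 mm behind the grasp point.
Start: joints at [-1.344, 0.491, 1.559, -0, 1.092, -0.106], TCP at [204.205, -590.717, 214.661] pointing down, gripper open.
Joint ranges: [-3.1, 3.1], [-0.84, 2.19], [0.05, 2.79], [-1.13, 4.28], [0.06, 2.93], [-2.69, 2.69]. Speed limits (rad/s): [2.22, 2.22, 2.79, 3.14, 3.14, 3.14].

INTERFACE

Orientations are given as a unit quaternion [w, x, y, z].
In Python, from cell import env gives the robot as it stands.
- The arm moves only by the shell command python3 -m creep 'ROWS' [FORCE]. ROWS is JSON, a list of rows, each a list of 5 numbers: the finger opening in m, from 0 to 0.0951, then the shift along the tool's x, y, z in m, then the turn about the tool's z in rad. A call has 1 to 12 rows; each row is the pose to reach, as a shift and turn from the pose commanded when the call began, along the tool's axes at that moment; what a row does not reach only later rows make up. A row lasts 1/8 s, in which the tool goes at most 62.5 mm and 10.7 degrees, less where a joint would pass 70% of its speed; a pose out of reach is approached as far as the arm can. A call with a gripper value outside its range is refused whole. The fingers move at their own pace and stop on an object; FORCE is the grip in N (left out, the last holds). Time passes only in rows, so rows that repeat a pose let the fingers close. It gives the time, the measured TCP pose, the force, the opening and the grip force at its end, in the units of the state.
- env.sense(): the state, without advancing time (a new reading comes with each control period).
- env.camera(name): name is "side" or "top" or "wrist"; returns a dict with "color" (480x640x3 uint8, blue, green, red), "z_map" (480x640 float32, mm along the optical axis (not along the pixel's ray), 0 where there is no reading), "fov_y" (degrees; the focal length in pixels is half the picture's height over the tangent of half this angle, whatever the lens; pixels are square), "cx", "cy" (the principal point, pixels), "R" (3x3) and "t" (3): a world point X has camera coordinates R X + t; the wrist camera has in their place "T_tool_cam" (4x4, takes a point from camera to tool coordinates, whose origin is the TCP and whose axes are the flange's). Camera axes: x right, y down, z forward; pixel columns grow to the right and rows downward; lengths in mm; the calibration is good to about 2 mm. A picture is of the moment at which its call begins: read the wrist's pose just before it.
- env.finish_job(): hands the job in; it is judged then, once.
The state is a dict: "t": time; "joint_pos": joint angles; "joint_vel": joint speeds; "tau": joint torques, N m; "ee_pos": TCP position; "ee_rot": TCP orientation; "contact_force": force on the tool from outside, world axes, zero at the start; "wrist_torque": the same for the moment, N m; "width": finger opening in mm; "finger_force": force on a finger pad.
Only numpy, scipy, OpenCV 4.12 (cv2) and the standard library are available. Lean on these libraries where they do the work, as an engineer would, in place of code of your own. Each camera call takes 0.05 s, during which the arm holds its last target. There are 200 camera calls.

## Working session

There is one attempt and no reset: what is moved stays moved. The work goes in short steps, Python scripts to look and compute and a shell command to move; the robot and the scene stay as the last step left them, time stands still between calls to the robot, and variables do not carry over. Pictures are saved under pics/ and viewed, at most 13 in all, crops included, and the job is handed in when it is done.

```bash
ls; mkdir -p pics
cat > h.py <<'E'
import numpy as np, cv2
from cell import env
from scipy.spatial.transform import Rotation as Ro
def tool():
    s=env.sense(); q=s['ee_rot']; return np.array(s['ee_pos']),Ro.from_quat([q[1],q[2],q[3],q[0]]).as_matrix(),s
def cloud(name):
    p,R,s=tool(); c=env.camera(name); z=c['z_map']; f=240/np.tan(np.radians(c['fov_y'])/2)
    v,u=np.mgrid[0:480,0:640]; P=np.stack([(u-c['cx'])/f*z,(v-c['cy'])/f*z,z],-1)
    if 'R' in c: W=(P-np.array(c['t']))@np.array(c['R'])
    else:
        T=np.array(c['T_tool_cam']); W=(P@T[:3,:3].T+T[:3,3])@R.T+p
    W[z==0]=np.nan
    return c['color'],W
E
python3 - <<'E'
from h import *
for n in('top','side'):
    c,W=cloud(n); cv2.imwrite(f'pics/{n}0.png',c); np.save(f'{n}0.npy',W)
p,R,s=tool(); print(p,R.round(3),s['width'],s['contact_force'],s['t'])
E
```

```text
pics
[ 204.1377917  -590.4887539   214.13116393] [[ 0.945  0.327 -0.   ]
 [ 0.327 -0.945  0.001]
 [ 0.    -0.001 -1.   ]] 95.00677073274507 [ 0.04150249 -0.52170814  1.11045478] 0.1
```

View pics/top0.png

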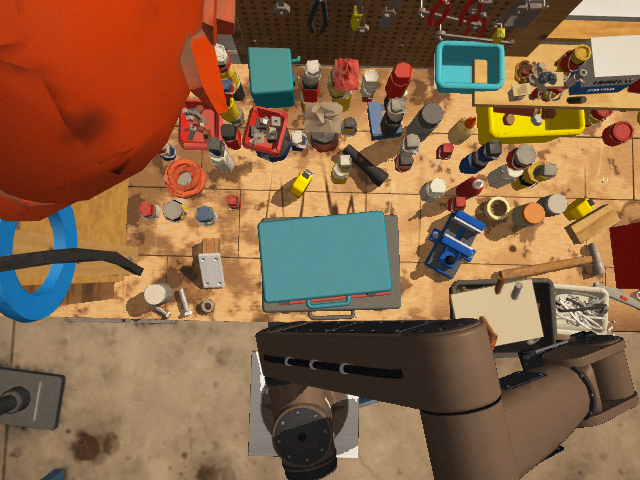

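View pics/side0.png

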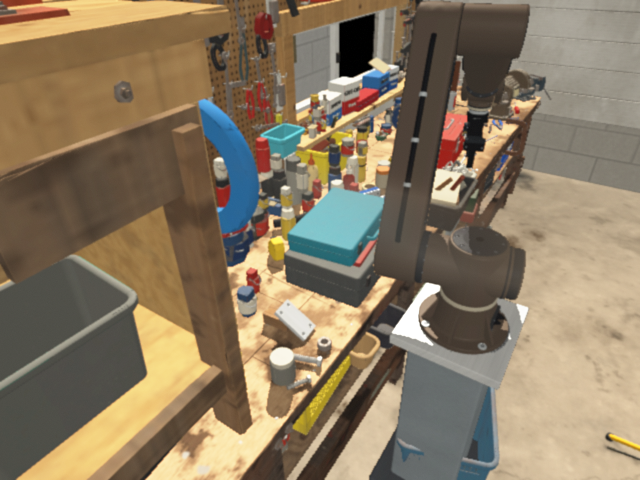

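The top view shows the plate at about (210,270) on the offcut, the cases at (325,258), the vice at (455,243) and the jar at (158,294). The side view shows the plate at (295,320), sloping down towards the robot.

Run:
```python
from h import *
W=np.load('top0.npy')
for n,(u,v) in dict(plateL=(203,284),plateR=(221,284),plateTL=(199,256),plateTR=(219,254),mid=(210,270),vice=(455,243),knob=(437,262),fj=(462,226),case=(325,258),jar=(158,294),off=(211,245),sm=(184,302),sm2=(207,307),base=(303,430)).items(): print(n,W[v,u].round(0))
def box(a,b,zl,zh):
    m=np.isfinite(W[...,0])&(W[...,2]>zl)&(W[...,2]<zh); M=np.zeros_like(m);M[a[1]:b[1],a[0]:b[0]]=1; return W[m&M]
P=box((194,250),(226,292),5,85);c=P.mean(0);u,s,v=np.linalg.svd(P-c,full_matrices=False);print(len(P),c,v,P.min(0),P.max(0))
img=cv2.imread('pics/top0.png')
cv2.imwrite('pics/crop1.png',np.hstack([cv2.resize(img[200:290,410:500],(400,400),interpolation=2),cv2.resize(img[230:320,140:230],(400,400),interpolation=2)]))
```

```text
plateL [343. 303.  12.]
plateR [344. 250.  12.]
plateTL [423. 305.  70.]
plateTR [430. 249.  69.]
mid [384. 278.  42.]
vice [ 478. -425.   62.]
knob [ 423. -382.   30.]
fj [ 532. -458.   18.]
case [422. -49. 198.]
jar [314. 413.  76.]
off [456. 278.  40.]
sm [289. 356.  16.]
sm2 [275. 292.  -4.]
base [ 15.  -5. 281.]
806 [387.96928945 275.03086726  41.08345884] [[-0.87918365 -0.04932078 -0.47392359]
 [ 0.06518506 -0.99772678 -0.01709343]
 [ 0.4720032   0.045921   -0.88040005]] [321.69558795 238.81227919   5.34419095] [443.45977888 332.456784    76.11900396]
```

View pics/crop1.png

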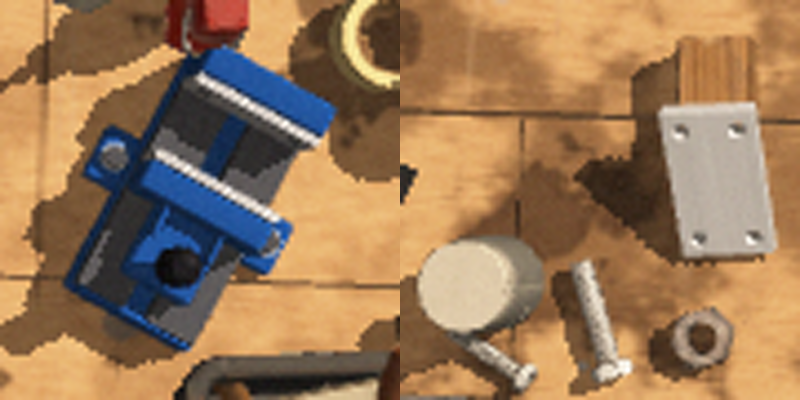

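The crop shows the vice with its open jaws, the knob at crop (178,265) and the fixed jaw's steel edge from (200,78) to (320,140). I'll take a closer wrist look on the way.

```bash
python3 -m creep '[[0.095,0.266,-0.109,-0.116,0.81],[0.095,0.266,-0.109,-0.116,0.81],[0.095,0.266,-0.109,-0.116,0.81],[0.095,0.266,-0.109,-0.116,0.81],[0.095,0.266,-0.109,-0.116,0.81],[0.095,0.266,-0.109,-0.116,0.81],[0.095,0.266,-0.109,-0.116,0.81],[0.095,0.266,-0.109,-0.116,0.81]]'
python3 - <<'E'
from h import *
c,W=cloud('wrist'); cv2.imwrite('pics/w1.png',c); np.save('w1.npy',W)
p,R,s=tool(); print(p,R.round(3),s['joint_pos'])
E
```

```text
t: 1.1
ee_pos: [419.1, -401.5, 329.8]
ee_rot: [-0.0, 0.972, -0.237, -0.001]
contact_force: [-0.1, 0.3, -0.2]
width: 95.1
finger_force: 0.0
[ 419.05678179 -401.57810294  329.89778877] [[ 0.888 -0.46  -0.001]
 [-0.46  -0.888  0.001]
 [-0.001 -0.    -1.   ]] [-8.77814364e-01  3.32851534e-01  1.50369585e+00 -1.63118542e-04
  1.30623527e+00  1.17153768e+00]
```

View pics/w1.png

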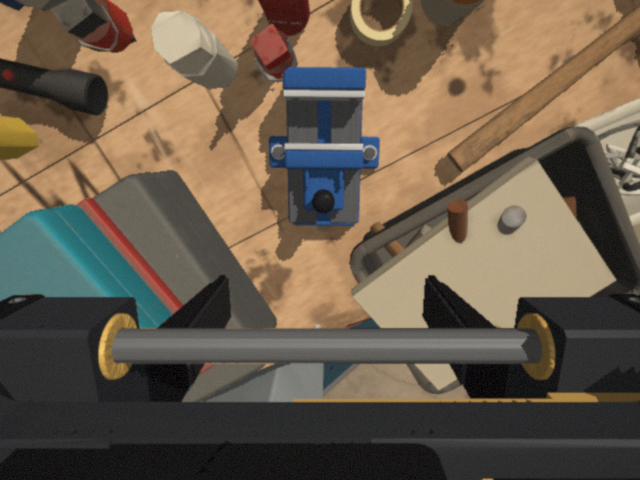

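The wrist view shows the vice square in the picture: the fixed jaw's steel strip at row ~94 (cols 285–365), the moving jaw's at row ~147, the knob at (322,201). The red oil bottle stands close to its left, at (270,50).

Run:
```python
from h import *
W=np.load('w1.npy'); p,R,s=tool(); img=cv2.imread('pics/w1.png')
def fit(u0,u1,v0,v1,zl,zh):
    S=W[v0:v1,u0:u1].reshape(-1,3); S=S[(S[:,2]>zl)&(S[:,2]<zh)]; return S
F=fit(275,375,60,105,56,70); M=fit(265,385,130,175,56,70); K=fit(305,340,185,218,82,98)
for n,S in(('F',F),('M',M),('K',K)):
    r=cv2.minAreaRect(S[:,:2].astype(np.float32)); print(n,len(S),S.mean(0).round(1),r)
    T=(S-p)@R; print('  tool min/max',np.percentile(T,[1,50,99],axis=0).round(1).tolist())
for q in ((322,150),(322,120),(300,120),(322,97),(322,93),(322,89),(322,201)): print(q,W[q[1],q[0]].round(1),img[q[1],q[0]],((W[q[1],q[0]]-p)@R).round(1))
# bottle
B=W[0:70,215:310].reshape(-1,3);B=B[B[:,2]>75];print('red',np.percentile(B,[1,50,99],axis=0).round(0).tolist())
cv2.imwrite('pics/w1c.png',cv2.resize(img[50:230,250:400],(600,720)[::1],interpolation=2)[:600])
```

```text
F 2688 [ 547.1 -460.9   61.5] ((549.9402465820312, -460.9244079589844), (99.16241455078125, 37.61283874511719), 61.98657989501953)
  tool min/max [[125.2, -53.3, 264.0], [141.3, -6.5, 268.2], [160.6, 40.7, 272.9]]
M 2033 [ 474.8 -426.1   61.3] ((472.1422424316406, -424.67303466796875), (91.91462707519531, 34.924434661865234), 61.853919982910156)
  tool min/max [[44.8, -48.2, 266.2], [61.5, -3.2, 268.4], [75.0, 40.4, 272.8]]
K 389 [ 432.  -403.4   87.5] ((431.7594909667969, -403.2760009765625), (24.829147338867188, 23.865657806396484), 62.964134216308594)
  tool min/max [[0.9, -15.6, 239.3], [12.7, -4.2, 241.9], [24.0, 7.0, 247.1]]
(322, 150) [ 482.  -427.9   59.5] [109  83  71] [ 68.3  -5.6 270.3]
(322, 120) [ 513.7 -443.8   15.8] [79 50 31] [103.8  -6.  313.9]
(300, 120) [ 525.  -420.    29.5] [50 49 52] [102.9 -32.3 300.3]
(322, 97) [ 532.5 -454.2   59.5] [86 91 93] [125.2  -5.5 270.3]
(322, 93) [ 535.9 -456.    62. ] [178 187 190] [129.   -5.4 267.8]
(322, 89) [ 539.5 -457.9   61.8] [86 73 62] [133.2  -5.4 268. ]
(322, 201) [ 433.4 -403.    88.7] [40 38 42] [ 13.7  -5.3 241.2]
red [[582.0, -474.0, 76.0], [606.0, -434.0, 92.0], [632.0, -373.0, 101.0]]
```

View pics/w1c.png

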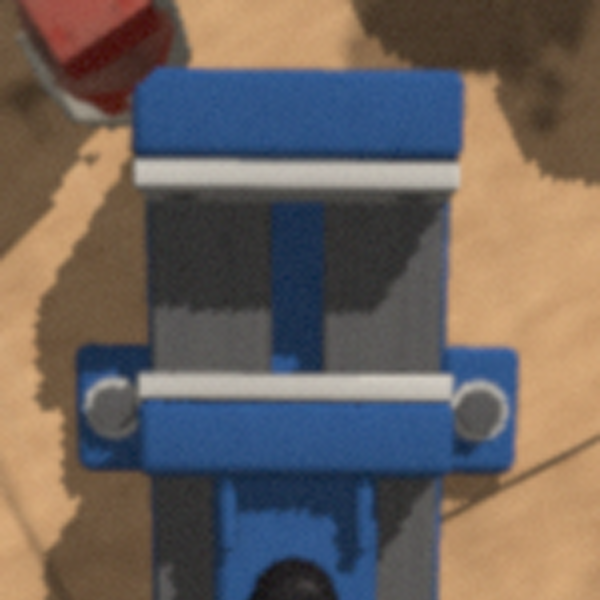

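```bash
python3 -m creep '[[0.095,-0.121,-0.367,0,-0.54],[0.095,-0.121,-0.367,0,-0.54],[0.095,-0.121,-0.367,0,-0.54],[0.095,-0.121,-0.367,0,-0.54],[0.095,-0.121,-0.367,0,-0.54],[0.095,-0.121,-0.367,0,-0.54],[0.095,-0.121,-0.367,0,-0.54],[0.095,-0.392,-0.563,0,-0.54],[0.095,-0.392,-0.563,0,-0.54],[0.095,-0.392,-0.563,0,-0.54],[0.095,-0.392,-0.563,0,-0.54],[0.095,-0.392,-0.563,0,-0.54]]'
python3 - <<'E'
from h import *
p,R,s=tool(); print(p,R.round(3),s['joint_pos'],s['t'])
E
```

```text
t: 2.65
ee_pos: [340.0, 260.2, 330.6]
ee_rot: [0.0, 1.0, 0.03, 0.0]
contact_force: [0.0, 0.6, 0.9]
width: 95.1
finger_force: 0.0
[339.96101179 260.21351728 330.5546425 ] [[ 0.998  0.061  0.   ]
 [ 0.061 -0.998 -0.   ]
 [ 0.     0.    -1.   ]] [ 4.99018002e-01  8.61050536e-02  1.82793560e+00 -4.36332297e-04
  1.22737541e+00  2.00930117e+00] 2.65
```

Run:
```python
from h import *
c,W=cloud('wrist'); cv2.imwrite('pics/w2.png',c); np.save('w2.npy',W)
p,R,s=tool(); print(p)
```

```text
[336.67203127 265.09552095 330.56440998]
```

View pics/w2.png

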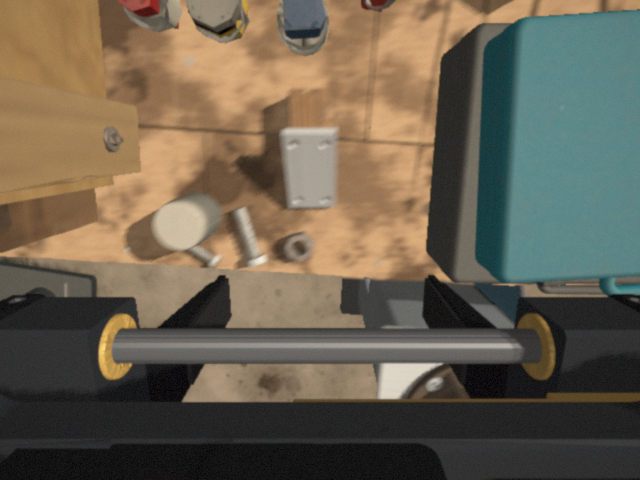

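The wrist view shows the plate with its upper end at row ~129 (cols 281–338) and its lower end at row ~208 (cols 286–331), the jar at (187,222). The arm was still drifting, so I'll measure again now that it has settled.

Run:
```python
from h import *
c,W=cloud('wrist'); 
p,R,s=tool(); print(p,R[:,0].round(3),s['joint_vel'].round(3) if hasattr(s['joint_vel'],'round') else s['joint_vel'])
S=W[110:225,265:350]; col=c[110:225,265:350].astype(int)
g=(np.ptp(col,axis=2)<30)&(S[...,2]>3)&(S[...,2]<90)&(col.mean(2)>90)
Q=S[g]; ctr=np.median(Q,0)
for _ in range(4):
    m=Q.mean(0);u,sv,v=np.linalg.svd(Q-m,full_matrices=False);n=v[2];d=(Q-m)@n;Q=Q[abs(d)<max(3,2*d.std())]
n=n*np.sign(n[2]); print(len(Q),m,n,'tilt',np.degrees(np.arccos(n[2])))
h=-n[:2]/np.hypot(*n[:2]); print('yaw from normal',np.arctan2(h[1],h[0]))
r=cv2.minAreaRect(Q[:,:2].astype(np.float32));print(r)
# in-plane box
ex=np.array([h[0],h[1],0]);ex=ex-n*(ex@n);ex/=np.linalg.norm(ex);ey=np.cross(n,ex)
ab=np.stack([(Q-m)@ex,(Q-m)@ey],-1).astype(np.float32);r=cv2.minAreaRect(ab);print('plane',r)
c0=m+ex*r[0][0]+ey*r[0][1];print('top face centre',c0,'ex',ex,'upper end',c0+55*ex,'centre',c0-6*n)
J=W[190:255,150:225].reshape(-1,3);J=J[J[:,2]>70];print('jar',np.percentile(J,[1,99],axis=0).round(0).tolist())
O=W[90:125,285:328].reshape(-1,3);O=O[(O[:,2]>33)&(O[:,2]<45)];print('off',np.percentile(O,[1,99],axis=0).round(0).tolist())
```

```text
[338.30680828 262.5874355  330.44614477] [ 0.998  0.067 -0.   ] [-0.109  0.001  0.006 -0.026 -0.002 -0.111]
3614 [386.3971549  278.87065212  43.71104598] [-0.55392952 -0.04155123  0.83152605] tilt 33.744178648465
yaw from normal 0.07487154139937378
((382.07586669921875, 278.4194641113281), (93.72836303710938, 59.866546630859375), 3.786768674850464)
plane ((-6.0713958740234375, -0.12431716918945312), (59.84966278076172, 112.23450469970703), 89.56281280517578)
top face centre [381.37207393 278.36904552  40.33847208] ex [0.82919648 0.06219949 0.55548575] upper end [426.97788038 281.79001731  70.89018841] centre [384.69565107 278.61835289  35.34931576]
jar [[287.0, 400.0, 71.0], [342.0, 455.0, 78.0]]
off [[434.0, 272.0, 36.0], [471.0, 308.0, 39.0]]
```

```bash
python3 -m creep '[[0.095,0.081,-0.013,0.1,-0.005],[0.095,0.081,-0.013,0.1,-0.005],[0.095,0.081,-0.013,0.23,-0.005],[0.095,0.081,-0.013,0.23,-0.005],[0.095,0.081,-0.013,0.23,-0.005],[0.095,0.081,-0.013,0.23,-0.005],[0.095,0.081,-0.013,0.23,-0.005]]'
python3 - <<'E'
from h import *
p,R,s=tool(); G=np.array([418,281,38.5]);print(p,R[:,0],(R.T@(G-p)).round(1),s['joint_vel'],np.round(s['contact_force'],1))
E
```

```text
t: 3.62
ee_pos: [421.5, 278.0, 102.8]
ee_rot: [-0.001, 0.999, 0.034, 0.002]
contact_force: [0.4, 0.4, 0.6]
width: 95.3
finger_force: 0.0
[421.5172595  277.9676632  102.81009736] [0.9977229  0.06735867 0.00343941] [-3.5 -3.2 64.3] [ 0.00629131 -0.00454593  0.00630338  0.00059439 -0.00845937  0.00063984] [0.4 0.4 0.6]
```

```bash
python3 -m creep '[[0.095,-0.0035,-0.003,0.03,0],[0.095,-0.0035,-0.003,0.064,0],[0.095,-0.0035,-0.003,0.064,0],[0.05,-0.0035,-0.003,0.064,0],[0.05,-0.0035,-0.003,0.064,0],[0.05,-0.0035,-0.003,0.064,0],[0.05,-0.0035,-0.003,0.064,0],[0.05,-0.0035,-0.003,0.064,0]]' 8
```

```text
t: 4.62
ee_pos: [416.7, 280.6, 36.8]
ee_rot: [-0.0, 0.999, 0.034, 0.0]
contact_force: [0.1, 0.3, 2.8]
width: 59.9
finger_force: 8.0
```

```bash
python3 -m creep '[[0.05,-0.012,0,-0.015,0],[0.05,-0.020,0,-0.021,0],[0.05,-0.028,0,-0.026,0],[0.05,-0.036,0,-0.031,0],[0.05,-0.044,0,-0.035,0],[0.05,-0.053,0,-0.038,0],[0.05,-0.062,0,-0.040,0],[0.05,-0.072,0,-0.041,0],[0.05,-0.080,0,-0.041,0],[0.05,-0.080,0,-0.041,0],[0.05,-0.080,0,-0.041,0]]' 8
python3 - <<'E'
from h import *
c,W=cloud('side'); cv2.imwrite('pics/s2.png',cv2.resize(c[250:430,200:400],(800,720),interpolation=2)[:600])
E
```

```text
t: 6.0
ee_pos: [337.1, 275.3, 77.6]
ee_rot: [-0.0, 0.999, 0.034, 0.0]
contact_force: [0.5, 1.0, -2.9]
width: 60.0
finger_force: 8.0
```

View pics/s2.png

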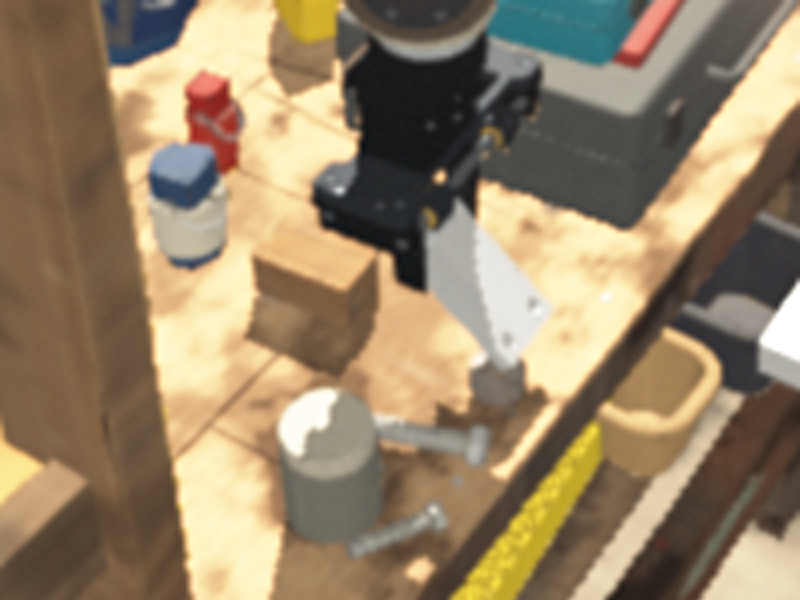

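The plate kept its tilt: 8 N held it rigidly. The nut lies under its lower end. I'll lift clear, then ease the grip so that it swings down.

```bash
python3 -m creep '[[0.05,0.02,0,-0.025,0],[0.05,0.02,0,-0.025,0],[0.05,0.02,0,-0.025,0]]' 8; python3 -m creep '[[0.05,0,0,0,0],[0.05,0,0,0,0],[0.05,0,0,0,0],[0.05,0,0,0,0]]' 5
python3 - <<'E'
from h import *
c,W=cloud('side'); np.save('s3.npy',W); cv2.imwrite('pics/s3.png',cv2.resize(c[250:400,200:400],(800,600),interpolation=2)); print(np.round(tool()[2]['wrist_torque'],3))
E
```

```text
t: 6.42
ee_pos: [356.0, 276.1, 101.9]
ee_rot: [0.0, 0.999, 0.034, -0.0]
contact_force: [-1.3, -0.7, -2.6]
width: 59.8
finger_force: 8.0
t: 6.92
ee_pos: [356.7, 276.5, 102.5]
ee_rot: [0.0, 0.999, 0.034, -0.0]
contact_force: [-0.1, -0.2, -3.2]
width: 60.3
finger_force: 5.0
[-0.051 -0.054 -0.025]
```

View pics/s3.png

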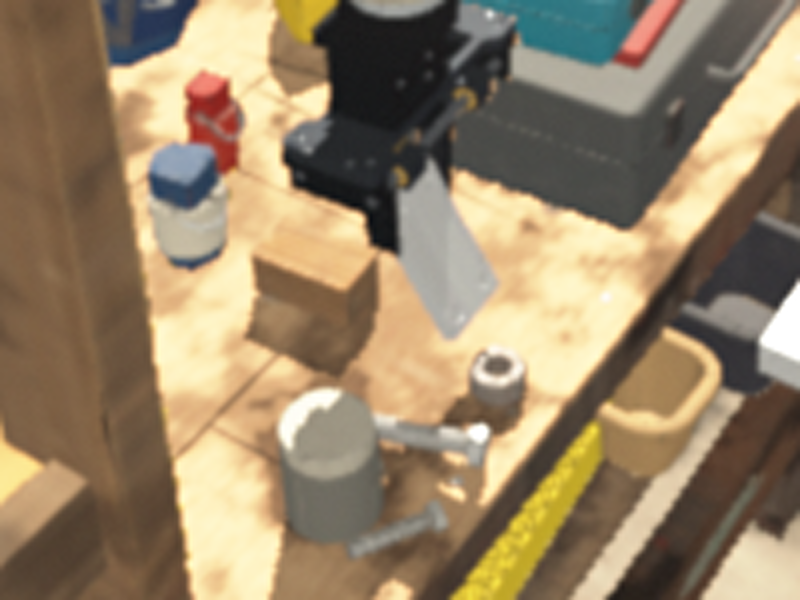

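The plate has begun to swing and hangs steeper, its lower end at crop (465,310). I'll ease the grip further and measure the tilt from the depth map.

```bash
cat >> h.py <<'E'
def tilt():
    p,R,s=tool(); c,W=cloud('side'); T=(W-(p+[0,0,19]))@np.stack([R[:,0],-R[:,1],[0,0,1]],1)  # heading, left, up from grasp point
    k=(np.ptp(c.astype(int),axis=2)<40)&(abs(T[...,1])<27)&(T[...,2]<-24)&(T[...,2]>-105)&(abs(T[...,0])<95)&(W[...,2]>8)
    Q=T[k]
    for _ in range(6):
        m=Q.mean(0);n=np.linalg.svd(Q-m,full_matrices=False)[2][2];d=(Q-m)@n;Q=Q[abs(d)<max(2.5,2*d.std())]
    n*=-np.sign(n[0]); print('n',len(Q),'normal',n.round(3),'from upright deg',np.degrees(np.arcsin(n[2])).round(1),'at',m.round(1),'lowest',np.percentile(Q,1,axis=0).round(1))
    return Q
E
python3 -c "from h import *; tilt()"
python3 -m creep '[[0.05,0,0,0,0],[0.05,0,0,0,0],[0.05,0,0,0,0],[0.05,0,0,0,0]]' 4
python3 -c "from h import *; tilt()"
```

```text
n 285 normal [-0.868 -0.007  0.497] from upright deg 29.8 at [-35.5   0.9 -52.4] lowest [ -64.6  -25.9 -101.7]
t: 7.52
ee_pos: [356.7, 276.5, 102.6]
ee_rot: [0.0, 0.999, 0.034, 0.0]
contact_force: [-0.2, 0.2, -3.3]
width: 60.4
finger_force: 4.0
n 289 normal [-0.864 -0.013  0.503] from upright deg 30.2 at [-35.7   0.2 -52.9] lowest [ -66.5  -26.3 -103.8]
```

```bash
python3 -m creep '[[0.05,0,0,0,0],[0.05,0,0,0,0],[0.05,0,0,0,0],[0.05,0,0,0,0]]' 3
python3 -c "
from h import *; Q=tilt()
d=Q[:,:2]*0
n=np.linalg.svd(Q-Q.mean(0))[2] if 0 else None
print(np.histogram(Q[:,2],12)); print(Q[Q[:,2]<-85].round(0)[:8])"
```

```text
t: 8.07
ee_pos: [356.7, 276.5, 102.6]
ee_rot: [0.0, 0.999, 0.034, -0.0]
contact_force: [0.4, 0.6, -3.0]
width: 60.1
finger_force: 3.0
n 293 normal [-0.684 -0.518  0.514] from upright deg 30.9 at [-22.5   2.4 -64.6] lowest [ -92.8  -25.6 -104.5]
(array([43,  9, 26, 16, 25, 26, 23, 25, 23, 31, 23, 23]), array([-104.92783367,  -98.19268501,  -91.45753635,  -84.72238769,
        -77.98723904,  -71.25209038,  -64.51694172,  -57.78179306,
        -51.04664441,  -44.31149575,  -37.57634709,  -30.84119843,
        -24.10604978]))
[[-15. -22. -85.]
 [-15. -22. -88.]
 [-19. -21. -86.]
 [-18. -27. -91.]
 [-17. -19. -89.]
 [-20. -19. -88.]
 [-18. -11. -86.]
 [-20. -13. -87.]]
```

```bash
python3 -m creep '[[0.05,0,0,0,0],[0.05,0,0,-0.03,0],[0.05,0,0,-0.08,0],[0.05,0,0,-0.13,0],[0.05,0,0,-0.18,0],[0.05,0,0,-0.23,0],[0.05,0.01,0.03,-0.23,0.1],[0.05,0.03,0.08,-0.23,0.2],[0.05,0.05,0.13,-0.23,0.3],[0.05,0.07,0.18,-0.23,0.4],[0.05,0.08,0.22,-0.23,0.5],[0.05,0.09,0.25,-0.23,0.547]]' 25
python3 -c "
from h import *
p,R,s=tool();print(p,R[:,0]);g=np.array([526-45,-453+22,330]);print((R.T@(g-p)).round(1))"
```

```text
t: 9.62
ee_pos: [463.6, 31.5, 332.5]
ee_rot: [0.0, 0.971, -0.239, -0.0]
contact_force: [0.7, 0.6, -2.1]
width: 59.5
finger_force: 25.0
[463.60085776  31.49777175 332.46136394] [ 8.85776372e-01 -4.64112220e-01 -2.57071076e-04]
[230.1 401.6   2.5]
```

```bash
python3 -m creep '[[0.05,0.02,0.03,0,0],[0.05,0.05,0.075,0,0],[0.05,0.083,0.125,0,0],[0.05,0.117,0.175,0,0],[0.05,0.15,0.225,0,0],[0.05,0.183,0.275,0,0],[0.05,0.217,0.325,0,0],[0.05,0.245,0.367,0,0],[0.05,0.262,0.393,0,0],[0.05,0.267,0.400,0,0],[0.05,0.267,0.400,0,0],[0.05,0.267,0.400,0,0]]' 25
python3 - <<'E'
from h import *
p,R,s=tool();print(p,R[:,0],s['joint_vel']);g=np.array([514.4,-446.8,330]);print((R.T@(g-p)).round(1))
c,W=cloud('wrist'); np.save('w4.npy',W); cv2.imwrite('pics/w4.png',c)
E
```

```text
t: 11.12
ee_pos: [516.1, -443.7, 333.0]
ee_rot: [-0.0, 0.972, -0.237, 0.0]
contact_force: [0.1, -0.4, -3.2]
width: 60.0
finger_force: 25.0
[ 516.10460319 -443.71884067  332.97432873] [ 8.87777530e-01 -4.60272791e-01  1.23760613e-04] [ 1.56124969e-03 -5.82245772e-03 -2.13395819e-03 -1.84614809e-03
  6.60282083e-05 -1.97144677e-03]
[-0.1  3.5  3. ]
```

View pics/w4.png

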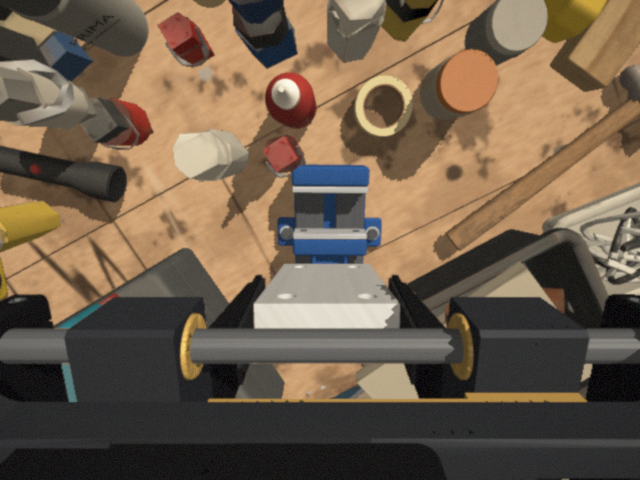

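The picture shows the plate between the fingers, its far face (rows 262–303) towards the vice, the oil bottle with the white nozzle at (288,95) and the vice at (330,210). I'll get the plate's tilt from this depth map.

Run:
```python
from h import *
p,R,s=tool(); W=np.load('w4.npy'); T=(W-p)@R
for v in range(256,330,6): print(v,T[v,290].round(1),T[v,325].round(1),T[v,360].round(1))
S=W[80:120,270:312].reshape(-1,3);S=S[S[:,2]>90];print('bottle',np.percentile(S,[2,50,98],axis=0).round(0).tolist())
U=(W[160:262,290:372]-p)@R;Z=W[160:262,290:372,2]
F=U[(Z>58)&(Z<66)];x=F[:,0];print('jaw x hist',np.histogram(x,np.arange(-70,70,4)))
Fj=F[(x>5)];print(np.percentile(Fj,[1,5,95,99],axis=0).round(1).tolist())
```

```text
256 [-77.8 -51.7 334.2] [-63.2  -2.1 285.3] [-68.6  44.4 303.6]
262 [-86.6 -51.9 333.8] [-71.1  -2.  284.9] [-76.7  44.5 302.7]
268 [ -4.1 -24.   59.9] [-4.2 -1.3 60.2] [-4.2 21.5 60.3]
274 [ -0.6 -21.9  38.2] [-0.6 -1.2 38.3] [-0.8 19.5 38.9]
280 [  2.5 -20.1  19.5] [ 2.6 -1.2 19.3] [ 2.4 17.8 19.9]
286 [  4.6 -18.7   5.1] [ 4.8 -1.1  4.8] [ 4.6 16.5  5.4]
292 [  6.8 -17.4  -8. ] [ 6.8 -1.1 -8. ] [ 7.2 15.1 -9.1]
298 [  9.2 -16.1 -20.9] [  9.   -1.  -20.3] [  8.9  14.1 -20. ]
304 [  9.6 -15.4 -28.1] [  9.8  -1.  -28.5] [ 10.   13.3 -28.9]
310 [  7.4 -15.4 -28.9] [  7.3  -1.  -28.8] [  7.6  13.3 -29.4]
316 [  5.7 -15.2 -31. ] [  4.8  -1.  -29.2] [  4.9  13.4 -29.4]
322 [  2.7 -15.3 -30.5] [  2.5  -1.  -30. ] [  2.   13.5 -28.9]
328 [ 30.3  -9.2 -88.6] [ 30.5  -0.8 -89. ] [ 30.6   7.5 -89.1]
bottle [[619.0, -487.0, 94.0], [636.0, -466.0, 107.0], [659.0, -443.0, 158.0]]
jaw x hist (array([  0,   2,  49, 180, 240, 242, 231, 242, 200, 270,  15,   0,   0,
         0,   0,   0,   0,   0,   0,   0,   0,   0, 151, 298, 206, 247,
       292, 234, 309, 246,  63,  19,   0,   0]), array([-70, -66, -62, -58, -54, -50, -46, -42, -38, -34, -30, -26, -22,
       -18, -14, -10,  -6,  -2,   2,   6,  10,  14,  18,  22,  26,  30,
        34,  38,  42,  46,  50,  54,  58,  62,  66]))
[[19.9, -40.9, 267.7], [21.2, -37.4, 269.7], [49.0, 44.0, 273.5], [53.7, 47.8, 274.8]]
```

Plate leans 9° (bottom towards the robot), as computed. The fixed jaw's face is 20 mm ahead and the vice's middle 3.5 mm along tool y. I'll go down between the jaws and straighten the plate against the moving jaw with a light grip.

```bash
python3 -m creep '[[0.05,0,0.0035,0.03,0],[0.05,0,0.0035,0.08,0],[0.05,0,0.0035,0.13,0],[0.05,0,0.0035,0.17,0],[0.05,0,0.0035,0.195,0],[0.05,0,0.0035,0.208,0],[0.05,0,0.0035,0.208,0],[0.05,0,0.0035,0.208,0],[0.05,0,0.0035,0.208,0]]' 25
python3 -m creep '[[0.05,0,0,0,0],[0.05,0,0,0,0],[0.05,-0.005,0,0,0],[0.05,-0.010,0,0,0],[0.05,-0.014,0,0,0],[0.05,-0.018,0,0,0],[0.05,-0.022,0,0,0],[0.05,-0.026,0,0,0],[0.05,-0.030,0,0,0],[0.05,-0.030,0,0,0]]' 5
cat > pl.py <<'E'
from h import *
p,R,s=tool(); c,W=cloud('wrist'); T=(W-p)@R; print(p.round(1),np.round(s['contact_force'],1))
col=T[:,325]; print(col[(col[:,2]<80)&(abs(col[:,0])<30)&(col[:,2]>-50)][::6].round(1).tolist())
Z=W[...,2]; k=(Z>58)&(Z<66)&(abs(T[...,1]-0)<38)&(T[...,0]>-75)&(T[...,0]<80); print(np.histogram(T[k][:,0],np.arange(-72,80,4)))
E
python3 pl.py
```

```text
t: 12.3
ee_pos: [514.6, -448.2, 125.8]
ee_rot: [0.001, 0.971, -0.237, 0.001]
contact_force: [0.2, -0.2, -2.3]
width: 60.0
finger_force: 25.0
t: 13.55
ee_pos: [487.4, -434.0, 124.7]
ee_rot: [-0.0, 0.971, -0.237, -0.0]
contact_force: [-0.6, 0.2, -2.5]
width: 59.9
finger_force: 5.0
[ 487.4 -434.   124.7] [-0.6  0.2 -2.5]
[[13.4, -1.3, 76.3], [12.1, -1.3, 64.8], [12.0, -1.3, 50.5], [11.1, -1.2, 40.3], [10.9, -1.2, 29.1], [10.2, -1.2, 20.4], [10.3, -1.1, 10.3], [9.4, -1.1, 3.7], [9.3, -1.1, -4.2], [9.2, -1.1, -11.7], [8.6, -1.0, -17.1], [8.5, -1.0, -24.5], [8.0, -1.0, -29.5], [5.2, -1.0, -29.1], [3.1, -1.0, -30.4], [-0.5, -1.0, -28.6]]
(array([  0,   0,   0,   0,   0,   0,   0,   0,   0,   0,   0,   0,   0,
         0,   0,   0,   5,  35,   7,   0,  22, 286,   0,   0,   0,   0,
         0,   0,   0,   0, 471, 849, 715, 861, 868, 746, 877]), array([-72, -68, -64, -60, -56, -52, -48, -44, -40, -36, -32, -28, -24,
       -20, -16, -12,  -8,  -4,   0,   4,   8,  12,  16,  20,  24,  28,
        32,  36,  40,  44,  48,  52,  56,  60,  64,  68,  72,  76]))
```

```bash
python3 -m creep '[[0.05,0.01,0,0,0],[0.05,0.02,0,0.006,0],[0.05,0.03,0,0.012,0],[0.05,0.034,0,0.012,0],[0.05,0.036,0,0.012,0],[0.05,0.038,0,0.012,0],[0.05,0.039,0,0.012,0],[0.05,0.040,0,0.012,0],[0.05,0.041,0,0.012,0],[0.05,0.041,0,0.012,0]]' 5; python3 pl.py
```

```text
t: 14.85
ee_pos: [524.1, -453.1, 112.7]
ee_rot: [0.0, 0.971, -0.237, 0.0]
contact_force: [-0.5, 0.6, -3.2]
width: 60.2
finger_force: 5.0
[ 524.1 -453.1  112.7] [-0.5  0.6 -3.2]
[[29.9, -1.3, 51.6], [26.2, -1.3, 51.6], [22.5, -1.3, 51.3], [18.9, -1.3, 50.6], [14.9, -1.3, 51.4], [11.5, -1.3, 49.9], [8.2, -1.2, 48.1], [7.8, -1.2, 37.1], [8.2, -1.2, 24.8], [8.5, -1.1, 13.9], [8.7, -1.1, 4.3], [9.0, -1.1, -4.7], [8.2, -1.1, -10.2], [9.1, -1.0, -19.5], [8.8, -1.0, -25.1], [8.1, -1.0, -29.6], [5.0, -1.0, -28.8], [2.5, -1.0, -29.2], [-0.4, -1.0, -28.9]]
(array([  0,   0,   0,   0,   0,   0,   0,   0,   0,   0,   0,   0,   0,
         0,   0,   0,   0,   0,   0, 111, 826, 846, 657, 821, 774, 850,
       824, 720,  17,  70,  77,  11,   5,   6,   0,   0,   0]), array([-72, -68, -64, -60, -56, -52, -48, -44, -40, -36, -32, -28, -24,
       -20, -16, -12,  -8,  -4,   0,   4,   8,  12,  16,  20,  24,  28,
        32,  36,  40,  44,  48,  52,  56,  60,  64,  68,  72,  76]))
```

```bash
python3 -m creep '[[0.05,0.0005,0,0.001,0],[0.05,0.0005,0,0.002,0],[0.05,0.0005,0,0.003,0],[0.05,0.0005,0,0.003,0]]' 5; python3 pl.py | head -2
```

```text
t: 15.4
ee_pos: [525.0, -453.6, 110.6]
ee_rot: [0.0, 0.971, -0.237, 0.001]
contact_force: [-0.5, 1.3, 5.1]
width: 60.0
finger_force: 5.0
[ 525.  -453.6  110.6] [-0.5  1.3  5.1]
[[29.9, -1.3, 48.5], [26.1, -1.3, 49.1], [22.5, -1.3, 48.4], [18.6, -1.3, 49.4], [13.9, -1.3, 52.8], [11.0, -1.3, 49.6], [7.2, -1.3, 49.4], [6.9, -1.2, 38.2], [7.8, -1.2, 24.2], [7.7, -1.1, 14.5], [8.0, -1.1, 4.8], [7.5, -1.1, -2.1], [8.4, -1.1, -12.0], [8.0, -1.0, -18.0], [8.7, -1.0, -25.9], [7.6, -1.0, -29.4], [4.4, -1.0, -28.4], [2.1, -1.0, -29.3]]
```

```bash
python3 -m creep '[[0.08,0,0,0,0],[0.08,0,0,0,0],[0.08,0,0,0,0],[0.08,0,0,0,0],[0.08,0,0,-0.02,0],[0.08,0,0,-0.06,0],[0.08,0,0,-0.11,0],[0.08,-0.03,0,-0.16,0],[0.08,-0.08,0,-0.18,0],[0.08,-0.11,0,-0.18,0],[0.08,-0.11,0,-0.18,0],[0.08,-0.11,0,-0.18,0]]' 5
python3 - <<'E'
from h import *
p,R,s=tool(); c,W=cloud('wrist'); T=(W-p)@R; cv2.imwrite('pics/w5.png',c); print(p,R[:,0],np.round(s['joint_vel'],3))
Z=W[...,2]
k=(Z>83)&(Z<96)&(abs(T[...,0])<60)&(abs(T[...,1])<40);print('knob',np.percentile(T[k],[1,50,99],axis=0).round(1).tolist(),k.sum())
k=(Z>130)&(Z<150)&(T[...,0]>60)&(T[...,0]<150)&(abs(T[...,1])<50);print('plate top',np.percentile(T[k],[1,50,99],axis=0).round(1).tolist(),k.sum())
k=(Z>70)&(Z<134)&(T[...,0]>60)&(T[...,0]<150)&(abs(T[...,1])<45);print('side',np.percentile(T[k],[1,50,99],axis=0).round(1).tolist(),k.sum())
k=(Z>57)&(Z<66)&(T[...,0]>30)&(T[...,0]<160)&(abs(T[...,1])<38);print(np.histogram(T[k][:,0],np.arange(20,160,5)))
E
```

```text
t: 16.95
ee_pos: [427.4, -403.0, 289.7]
ee_rot: [0.0, 0.971, -0.237, 0.0]
contact_force: [-0.5, 0.5, 0.1]
width: 80.0
finger_force: 0.0
[ 427.42811945 -402.95016629  289.68726396] [ 8.87301990e-01 -4.61188578e-01  5.23395169e-04] [ 0.003  0.018 -0.007  0.001  0.001 -0.002]
knob [[-7.8, -13.0, 199.0], [4.4, -1.7, 201.7], [15.1, 9.5, 206.5]] 457
plate top [[103.2, -29.8, 148.3], [108.7, 0.0, 150.1], [114.7, 29.0, 159.2]] 1223
side [[103.2, -30.1, 157.4], [103.6, -0.8, 179.2], [104.2, 29.2, 213.9]] 399
(array([  0,   0,   8, 120, 311, 357, 360, 359, 365, 146,   0,   0,   0,
         0,   0,   0,  56,   0,   0,   5,   8, 378, 403, 438, 388, 206,
        33]), array([ 20,  25,  30,  35,  40,  45,  50,  55,  60,  65,  70,  75,  80,
        85,  90,  95, 100, 105, 110, 115, 120, 125, 130, 135, 140, 145,
       150, 155]))
```

View pics/w5.png

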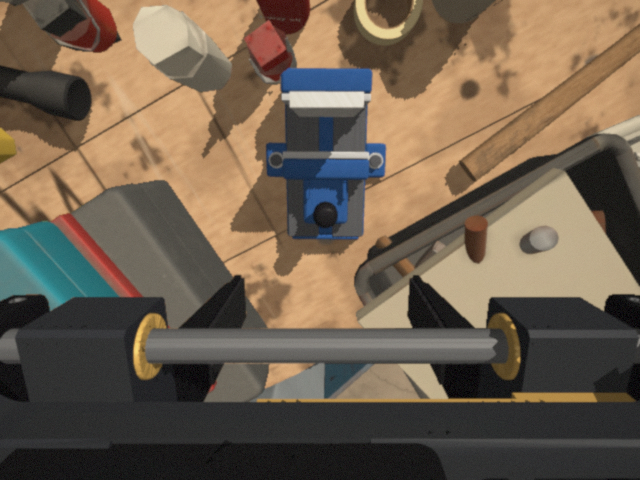

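The picture shows the plate standing upright against the fixed jaw (327,103), with the knob at (325,214). Before going down I'll check that the gripper's body clears the cases and the tray.

Run:
```python
from h import *
p,R,s=tool(); W=np.load('top0.npy'); T=(W-p)@R; Z=W[...,2]
k=(Z>50)&(Z<260)&(T[...,0]>-45)&(T[...,0]<90)&(abs(T[...,1])<150)
for y in range(-150,150,20):
    m=k&(T[...,1]>=y)&(T[...,1]<y+20); print(y,Z[m].max().round(0) if m.any() else None)
```

```text
-150 113.0
-130 None
-110 None
-90 None
-70 None
-50 68.0
-30 86.0
-10 95.0
10 89.0
30 119.0
50 121.0
70 146.0
90 149.0
110 169.0
130 211.0
```

Run:
```python
from h import *
p,R,s=tool(); 
for n in ('wrist','top'):
    c,W=cloud(n); T=(W-p)@R; Z=W[...,2]
    print(n)
    for y in range(-110,130,20):
        r=[]
        for x in range(-50,90,20):
            m=(Z>5)&(Z<200)&(T[...,1]>=y)&(T[...,1]<y+20)&(T[...,0]>=x)&(T[...,0]<x+20); r.append(int(np.percentile(Z[m],98)) if m.sum()>3 else -1)
        print(y,r)
```

```text
wrist
-110 [-1, -1, -1, -1, -1, -1, -1]
-90 [-1, -1, -1, -1, 10, 10, 9]
-70 [-1, -1, -1, -1, 13, 19, 11]
-50 [29, 31, 31, 31, 62, 63, 31]
-30 [29, 46, 87, 72, 62, 63, 31]
-10 [29, 30, 90, 88, 62, 63, 30]
10 [80, 46, 82, 57, 63, 63, 31]
30 [116, 31, 31, 31, 62, 63, 31]
50 [116, 116, -1, -1, 12, 20, 11]
70 [142, 116, 113, -1, -1, -1, -1]
90 [143, 143, 116, -1, -1, -1, -1]
110 [143, 153, 165, 163, -1, -1, -1]
top
-110 [-1, -1, -1, -1, -1, -1, -1]
-90 [-1, -1, -1, -1, -1, -1, -1]
-70 [9, -1, 8, -1, 16, 25, 14]
-50 [30, 34, 36, 34, 66, 64, 35]
-30 [35, 47, 79, 58, 66, 68, 34]
-10 [32, 56, 93, 90, -1, -1, 33]
10 [36, 46, 90, 61, -1, -1, -1]
30 [36, 35, 35, 34, -1, -1, -1]
50 [-1, -1, -1, -1, -1, -1, -1]
70 [-1, -1, -1, -1, -1, -1, -1]
90 [-1, -1, -1, -1, -1, -1, -1]
110 [-1, -1, -1, -1, -1, -1, -1]
```

```bash
python3 -m creep '[[0.05,0.004,-0.002,0.05,0],[0.05,0.004,-0.002,0.10,0],[0.05,0.004,-0.002,0.15,0],[0.05,0.004,-0.002,0.18,0],[0.05,0.004,-0.002,0.20,0],[0.05,0.004,-0.002,0.215,0],[0.05,0.004,-0.002,0.215,0],[0.015,0.004,-0.002,0.215,0],[0.015,0.004,-0.002,0.215,0],[0.015,0.004,-0.002,0.215,0],[0.015,0.004,-0.002,0.215,0]]' 25
```

```text
t: 18.48
ee_pos: [431.4, -403.3, 75.2]
ee_rot: [0.001, 0.971, -0.237, 0.0]
contact_force: [-2.5, -3.9, 2.6]
width: 24.3
finger_force: 25.0
```

```bash
python3 -m creep '[[0.015,0.004,0,0,0],[0.015,0.009,0,0,0],[0.015,0.014,0,0,0],[0.015,0.019,0,0,0],[0.015,0.024,0,0,0],[0.015,0.028,0,0,0],[0.015,0.031,0,0,0],[0.015,0.033,0,0,0],[0.015,0.033,0,0,0]]' 25
cat > g.py <<'E'
from h import *
p,R,s=tool(); c,W=cloud('wrist'); T=(W-p)@R; Z=W[...,2]
k=(Z>57)&(Z<66)&(T[...,0]>25)&(T[...,0]<160)&(abs(T[...,1])<42);print(np.histogram(T[k][:,0],np.arange(30,120,3)))
k=(Z>70)&(Z<150)&(T[...,0]>45)&(T[...,0]<120)&(abs(T[...,1])<40);print('plate',np.percentile(T[k],[1,25,50,75,99],axis=0).round(1).tolist())
print((R.T@(p-np.array([431.4,-403.3,75.2]))).round(1),np.round(R.T@s['contact_force'],1),s['t'])
E
python3 g.py
```

```text
t: 19.6
ee_pos: [460.2, -418.5, 75.2]
ee_rot: [0.001, 0.971, -0.237, -0.0]
contact_force: [-6.7, -3.8, 5.3]
width: 24.6
finger_force: 25.0
(array([  17,  216,  866, 1009, 1008, 1017, 1021, 1041, 1113, 1081, 1049,
        402,    0,    0,    0,    0,    0,    0,  345, 1210, 1268, 1265,
       1278, 1284, 1295, 1339, 1193,  280,  162]), array([ 30,  33,  36,  39,  42,  45,  48,  51,  54,  57,  60,  63,  66,
        69,  72,  75,  78,  81,  84,  87,  90,  93,  96,  99, 102, 105,
       108, 111, 114, 117]))
plate [[68.5, -38.8, -65.9], [71.5, -15.3, -64.8], [74.6, 0.2, -64.4], [77.5, 15.6, -63.9], [119.2, 30.2, -5.4]]
[32.6  0.2 -0. ] [-4.2  6.4 -5.3] 19.6
```

```bash
python3 -m creep '[[0.015,0.001,0,0,0],[0.015,0.002,0,0,0],[0.015,0.003,0,0,0],[0.015,0.004,0,0,0],[0.015,0.0045,0,0,0],[0.015,0.0045,0,0,0]]' 25; python3 g.py
```

```text
t: 20.4
ee_pos: [464.0, -420.5, 75.3]
ee_rot: [0.0, 0.971, -0.237, -0.0]
contact_force: [-6.8, -3.1, 5.7]
width: 24.2
finger_force: 25.0
(array([  23,  217,  867, 1004, 1010, 1013, 1025, 1039, 1116,  226,    0,
          0,    0,    0,    0,    0,  886, 1063, 1272, 1232, 1254, 1272,
       1271, 1282, 1285,  886,  136,  186,  168]), array([ 30,  33,  36,  39,  42,  45,  48,  51,  54,  57,  60,  63,  66,
        69,  72,  75,  78,  81,  84,  87,  90,  93,  96,  99, 102, 105,
       108, 111, 114, 117]))
plate [[64.1, -39.1, -65.9], [67.2, -16.1, -64.9], [70.4, -0.6, -64.4], [73.6, 15.1, -64.0], [116.9, 30.2, -3.9]]
[36.8  0.2 -0.1] [-4.6  5.9 -5.7] 20.4
```

```bash
python3 -m creep '[[0.015,0.001,0,0,0],[0.015,0.002,0,0,0],[0.015,0.003,0,0,0],[0.015,0.003,0,0,0]]' 25; python3 g.py
```

```text
t: 20.95
ee_pos: [464.8, -420.8, 75.2]
ee_rot: [-0.0, 0.971, -0.237, -0.003]
contact_force: [-17.6, -0.1, 11.3]
width: 24.5
finger_force: 25.0
(array([  14,  220,  876, 1013, 1009, 1014, 1020, 1028,  996,    0,    0,
          0,    0,    0,    0,   63, 1240, 1155, 1234, 1211, 1256, 1271,
       1285, 1290, 1269,  629,  141,  210,  139]), array([ 30,  33,  36,  39,  42,  45,  48,  51,  54,  57,  60,  63,  66,
        69,  72,  75,  78,  81,  84,  87,  90,  93,  96,  99, 102, 105,
       108, 111, 114, 117]))
plate [[63.6, -39.2, -66.4], [66.7, -16.2, -65.3], [69.9, -0.6, -64.8], [73.0, 15.1, -64.4], [116.7, 30.2, -4.3]]
[37.7  0.2 -0.2] [-15.7   8.2 -11.2] 20.95
```

```bash
python3 -m creep '[[0.015,0.001,0,0,0],[0.015,0.0015,0,0,0],[0.015,0.0015,0,0,0]]' 25
python3 -m creep '[[0.05,0,0,0,0],[0.05,0,0,0,0],[0.05,0,0,0,0],[0.05,0,0,-0.03,0],[0.05,0,0,-0.09,0],[0.05,0,0,-0.15,0],[0.05,-0.03,0,-0.21,0],[0.05,-0.04,0,-0.21,0],[0.05,-0.04,0,-0.21,0],[0.05,-0.04,0,-0.21,0]]' 25
python3 - <<'E'
from h import *
p,R,s=tool(); c,W=cloud('wrist'); V=np.array([[.8873,-.4612,0],[.4612,.8873,0],[0,0,1]]); T=(W-[532.2,-456,30])@V.T; Z=W[...,2]
for n,zl,zh in(('knob',83,96),):
    k=(Z>zl)&(Z<zh)&(T[...,0]>-130)&(T[...,0]<-40)&(abs(T[...,1])<30);print(n,np.percentile(T[k],[1,50,99],axis=0).round(1).tolist())
k=(Z>133)&(Z<150)&(T[...,0]>-40)&(T[...,0]<30)&(abs(T[...,1])<50);print('top',np.percentile(T[k],[1,50,99],axis=0).round(1).tolist(),k.sum())
for a in range(66,136,14):
    k=(Z>a)&(Z<a+14)&(T[...,0]>-40)&(T[...,0]<0)&(abs(T[...,1])<28);print(a,T[k].mean(0).round(1) if k.any() else None)
k=(Z>57)&(Z<66)&(abs(T[...,1])<43);print(np.histogram(T[k][:,0],np.arange(-48,24,2)))
cv2.imwrite('pics/end.png',cv2.resize(c[60:260,220:440],(660,600),interpolation=2)); print(np.round(s['contact_force'],1),s['t'])
E
```

```text
t: 21.38
ee_pos: [464.8, -420.9, 75.1]
ee_rot: [-0.001, 0.971, -0.237, -0.004]
contact_force: [-24.7, 3.2, 17.1]
width: 24.3
finger_force: 25.0
t: 22.62
ee_pos: [433.3, -403.5, 283.1]
ee_rot: [-0.001, 0.971, -0.237, -0.001]
contact_force: [-1.1, -0.2, 0.6]
width: 50.1
finger_force: 0.0
knob [[-87.7, -11.7, 53.2], [-75.5, 0.0, 58.0], [-65.0, 11.8, 60.6]]
top [[-12.5, -30.4, 106.1], [-6.6, -1.2, 109.6], [-0.6, 28.8, 111.3]] 1283
66 [-12.5  -0.3  43.4]
80 [-12.5  -0.3  56. ]
94 [-12.4   4.5  70. ]
108 [-12.4  -3.6  85.4]
122 [-12.3   2.9  98.2]
(array([  3,   5,   3, 103, 170, 170, 167, 169, 170, 169, 193, 213, 181,
       167, 177, 168, 172, 159,   0,   0,   0,   0,   0,  12,  22,  22,
        24,  19, 106, 176, 173, 179, 204, 215, 188]), array([-48, -46, -44, -42, -40, -38, -36, -34, -32, -30, -28, -26, -24,
       -22, -20, -18, -16, -14, -12, -10,  -8,  -6,  -4,  -2,   0,   2,
         4,   6,   8,  10,  12,  14,  16,  18,  20,  22]))
[-1.1 -0.2  0.6] 22.625
```

View pics/end.png

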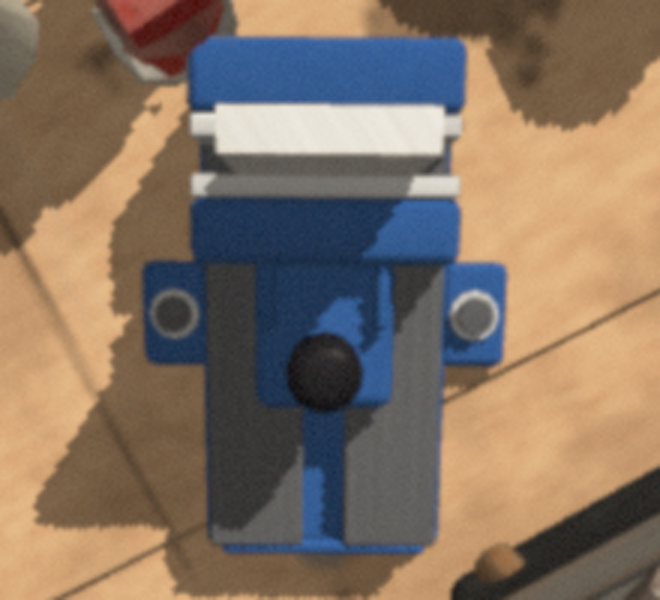

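The picture shows the plate upright between both jaws. The near face is vertical at x = -12.4, the knob is at -76, so the gap is about 12 mm, and y is -1. The gripper is clear.

```bash
python3 -c "from cell import env; print(env.finish_job())"
```

```text
the job is handed in; nothing more can be done
None
```

The job is handed in after about 23 s: the plate stands upright on the slideways, clamped between both jaws (gap about 12 mm, about 1 mm off the middle), and the gripper is clear; I gave the oil bottle, tape measure and jar a wide berth but did not re-measure them, and the judge's verdict was not shown.

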